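# Shut off the duster air at the print counter

### The arm

A 7-joint arm with a two-finger parallel gripper is mounted at the origin on the work surface. World frame = base frame: x ahead of the robot, y to its left, z up, the work surface at z = 0. Lengths are in mm, angles in rad, forces in N, time in s.
With the tool pointing down it reaches from about 425 to 800 mm from the base axis. Payload 8.3 kg.
Tool frame: the origin (TCP) lies midway between the tips of the shut fingers; the grasp point (between the pads) lies 19 mm behind it; z points along the fingers, y is the line along which they close (so a half turn about z gives the same grasp; the last joint's range is limited). The gripper opens to 85 mm and grips with 20 to 120 N. Pads are 22 mm wide; open, the fingers measure 114 mm over their backs; the gripper's body (76 mm by 85 mm) begins 54 mm behind the grasp point. The pads swing forward as they close: fully open they stand 13 mm farther back than shut.
Start: joints at [-1.31, 0.383, 0.016, 1.37, -0.006, 1.388, -0.046], TCP at [198.805, 592.52, 231.279] pointing down, gripper open.
Joint ranges: [-2.95, 2.95], [-0.25, 2.06], [-1.52, 1.56], [0.18, 2.33], [-1.44, 4.58], [0.02, 2.06], [-3.01, 3.01]. Speed limits (rad/s): [2.39, 2.39, 3.01, 3.01, 3.14, 3.14, 3.14].

### API

Orientations are given as a unit quaternion [w, x, y, z].
In Python, from workcell import ctrl gives the robot as it stands.
- The arm moves only by the tool move_arm, never from a script. Its argument "rows" is a list of rows, each a list of 4 numbers: the shift along the world's x, y, z in units of 0.3 m (1.0 is 0.3 m), then the turn about the world's z in units of 2 pi rad (1.0 is 2 pi rad). A call has 1 to 5 rows; each row is the pose to reach, as a shift and turn from the pose commanded when the call began, turning the shorter way round; what a row does not reach only later rows make up. A row lasts 1/12 s, in which the tool goes at most 41.7 mm and 7.16 degrees, less where a joint would pass 70% of its speed; a pose out of reach is approached as far as the arm can. A call with a number of a shift or a turn outside -1 to 1 is refused whole. A call with a gripper value outside its range is refused whole. "hand" is the opening, from 0 (shut) to 1 (fully open), set as the call begins (left out, the last holds). The fingers move at their own pace and stop on an object; "squeeze" is the grip in N (left out, the last holds). Time passes only in rows, so rows that repeat a pose let the fingers close. It gives the time, the measured TCP pose, the force, the opening and the grip force at its end, in the units of the state.
- ctrl.sense(): the state, without advancing time (a new reading comes with each control period).
- ctrl.grab_frame(name): name is "scene" or "top" or "wrist"; returns the picture (384x512x3 uint8, blue, green, red); there is no depth.
- ctrl.get_calibration(name): a dict with "fx", "fy", "cx", "cy" (pixels), "view" (4x4, takes a point from world to camera coordinates). Camera axes: x right, y down, z forward; pixel columns grow to the right and rows downward; lengths in mm; the calibration is good to about 2 mm. A picture is of the moment at which its call begins: read the wrist's pose just before it. get_calibration takes no time and is no camera call; for the wrist camera it gives the pose at the moment of the call.
- ctrl.sign_off(): hands the job in; it is judged then, once.
The state is a dict: "clock": time; "qpos": joint angles; "qvel": joint speeds; "joint_torque": joint torques, N m; "eef_pos": TCP position; "tool_rot": TCP orientation; "force": force on the tool from outside, world axes, zero at the start; "torque": the same for the moment, N m; "grip_width": finger opening in mm; "gripper_force": force on a finger pad.
Only numpy, scipy, OpenCV 4.12 (cv2) and the standard library are available. Lean on these libraries where they do the work, as an engineer would, in place of code of your own. Each camera call takes 0.05 s, during which the arm holds its last target. There are 200 camera calls.

### The job

The air to the printer duster is still on at the desk. Shut the ball valve on the pipe that carries the round dial gauge: swing its lever a quarter turn clockwise (seen from above) until it is against its stop and lies straight across the pipe, then let go. Leave the lever of the other valve, on the pipe with the upright clear filter, as you found it.

Things in the scene. Friction and masses are not known exactly. Their poses are not given: they have to be found in the camera images.
- gauge_branch: Air line with the round dial gauge, on a grey plate 310x70x8 mm on the desk. Pipe 21 mm thick, axis 55 mm up; ends bend down at x = -130 and +130 mm; brass valve in the middle. Origin: on the desk under the stem, the lever's vertical axis. x: along the pipe, gauge end to outlet; z up. Gauge: face up at x = -85 mm, 60 mm wide, top 97 mm up. Loose objects up to 170 mm tall stand about.
- gauge_lever (a joint): Turn of the gauge line's lever, rad. 0 = open: lever along +x of gauge_branch, over the outlet pipe. Grows clockwise seen from above to a hard stop at 1.571 = shut: lever along -y of gauge_branch, square to the pipe. Starts between 0 and 0.5. Stiff: friction 0.5 N m (7 N at the grip), no spring; stays where left.
- gauge_lever_grip (a point): Middle of this lever's grip, 75 mm from the stem axis, 100 mm above the desk; turns with the lever. x points along the lever away from the stem, z up. Steel strip with a black sleeve 72 mm long (36 to 108 mm from the stem), 18 mm wide, 12 mm thick (94 to 106 mm above the desk). When open, 28 mm of free height between sleeve and pipe.
- filter_lever_grip (a point): The same point on the lever of the other valve, on a second air line of the same make and size, which has an upright clear filter (36 mm thick, black cap, top 133 mm above the desk) in place of the gauge. Same axes and lever sizes. This lever must stay as it is.

How it is judged (in metres and radians):
At the end, for the whole second after the job is handed in: The lever on the gauge line is within 10 degrees of its shut stop (joint above 1.396 rad) and at rest, and the grip of the other line's lever is within 20 mm of where it started (value of joint gauge_lever above 1.396 rad and velocity of joint gauge_lever between -0.05 and 0.05 rad/s and distance of filter_lever_grip from where it was at the start of the episode below 0.02 m); the robot touches nothing.
It fails at once if the other valve's lever is moved by more than 20 mm at its grip (distance of filter_lever_grip from where it was at the start of the episode above 0.02 m).
It also fails if it takes over 35 s, if anything falls off the work surface, if the arm or the gripper's body presses on something with over 40 N, if the wrist force passes 120 N, or if a joint passes its speed limit or range.

## Working session

There is one attempt and no reset: what is moved stays moved. The work goes in short steps, Python scripts to look and compute and a tool call to move; the robot and the scene stay as the last step left them, time stands still between calls to the robot, and variables do not carry over. Pictures are saved under pics/ and viewed, at most 10 in all, crops included, and the job is handed in when it is done.

Besides the shell and the picture viewer there is one more tool, called after "Emit:" as name(argument=value, ...) on one line, values as JSON. move_arm: Moves the arm, as the interface text tells. Its arguments: {"type":"object","properties":{"rows":{"type":"array","items":{"type":"array","items":{"type":"number","minimum":-1,"maximum":1}}},"hand":{"type":"number"},"squeeze":{"type":"number"}},"required":["rows"]}

```bash
mkdir -p pics; python3 - <<'E'
from workcell import ctrl
import cv2,numpy as np
a=ctrl.grab_frame("scene");b=ctrl.grab_frame("top")
cv2.imwrite("pics/s0.png",a);cv2.imwrite("pics/t0.png",b)
for n in("scene","top"):
    c=ctrl.get_calibration(n);print(n,{k:np.round(v,3).tolist() for k,v in c.items()})
s=ctrl.sense();print(s['clock'],s['eef_pos'],s['tool_rot'],s['grip_width'])
E
```

```text
scene {'fx': 499.715, 'fy': 499.715, 'cx': 264.556, 'cy': 193.172, 'view': [[-0.11, 0.994, -0.001, 49.28], [0.668, 0.073, -0.741, -310.514], [-0.736, -0.082, -0.672, 1381.827], [0.0, 0.0, 0.0, 1.0]]}
top {'fx': 381.085, 'fy': 381.085, 'cx': 249.352, 'cy': 187.654, 'view': [[-0.047, -0.999, 0.0, 16.225], [-0.979, 0.046, -0.199, 584.671], [0.199, -0.01, -0.98, 665.608], [0.0, 0.0, 0.0, 1.0]]}
0.1 [198.67128523 592.09767938 230.37160307] [-1.31937979e-04  1.61165709e-01  9.86926961e-01 -8.77534733e-04] 85.58562522298399
```

View pics/t0.png

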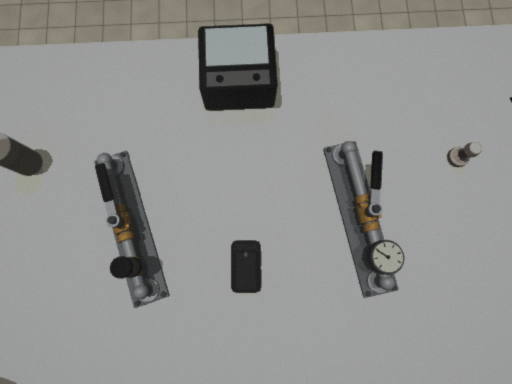

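View pics/s0.png

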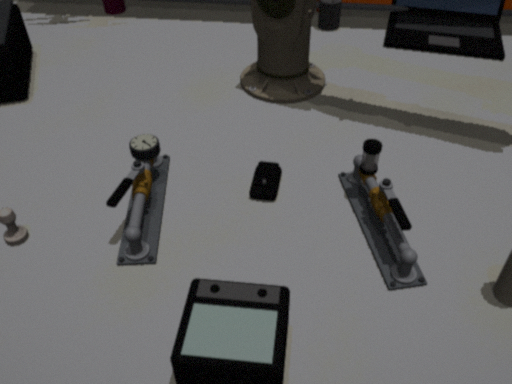

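The top view shows the gauge line on the right: gauge at (387,257), outlet at (348,148), stem near (376,210), and black sleeve from (377,152) to (376,188). The filter line is on the left, and a small standing piece is at (465,152).

```bash
cat > h.py <<'E'
from workcell import ctrl
import cv2,numpy as np
def ray(c,uv,z):
    V=np.array(c['view']);R=V[:3,:3];o=-R.T@V[:3,3]
    d=R.T@np.array([(uv[0]-c['cx'])/c['fx'],(uv[1]-c['cy'])/c['fy'],1])
    return (o+d*(z-o[2])/d[2])[:2]
def sleeve(im,x0,y0,x1,y1,t=45):
    m=np.zeros(im.shape[:2],np.uint8);m[y0:y1,x0:x1]=(im[y0:y1,x0:x1].max(2)<t)
    k=max(cv2.findContours(m,cv2.RETR_EXTERNAL,cv2.CHAIN_APPROX_NONE)[0],key=cv2.contourArea)
    return cv2.minAreaRect(k)
E
python3 - <<'E'
from h import *
im=cv2.imread("pics/t0.png");c=ctrl.get_calibration("top")
r=sleeve(im,364,140,392,200);print(r)
b=cv2.boxPoints(r);w=np.array([ray(c,p,104) for p in b]);print(w.round(),w.mean(0).round())
for n,p,z in(("stem",(376,210),106),("gauge",(387,257),97),("outlet elbow",(348,148),60),("piece top",(473,149),60),("piece base",(459,157),0),("plate1",(325,149),8),("plate2",(350,143),8),("plate3",(396,290),8),("plate4",(368,296),8)):print(n,ray(c,p,z).round())
cv2.imwrite("pics/t0c.png",cv2.resize(im[120:310,300:500],None,fx=3,fy=3,interpolation=cv2.INTER_CUBIC))
E
```

```text
((375.8348693847656, 169.9683380126953), (9.655725479125977, 36.29220962524414), 2.726311206817627)
[[ 565. -226.]
 [ 632. -236.]
 [ 630. -254.]
 [ 563. -243.]] [ 598. -240.]
stem [ 525. -231.]
gauge [ 443. -244.]
outlet elbow [ 654. -206.]
piece top [ 640. -448.]
piece base [ 641. -454.]
plate1 [ 670. -173.]
plate2 [ 680. -226.]
plate3 [ 380. -285.]
plate4 [ 372. -230.]
```

View pics/t0c.png

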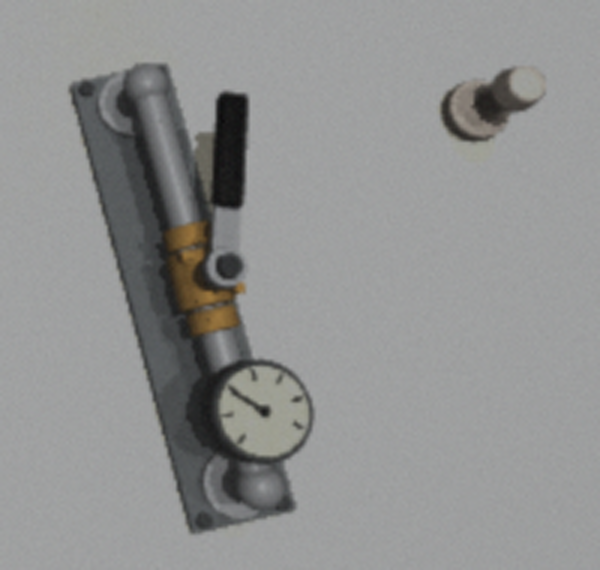

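The crop confirms the stem near crop pixel (229,265), the lever about 19° clockwise from the pipe, and a clear sweep area to the right. Stem is about (525,-230), pipe direction 11°, lever -8°, and shut direction -79°. I'll go there at height.

Emit:
move_arm(rows=[[0.53,-0.43,0.03,0.03],[0.53,-0.43,0.03,0.03],[0.53,-0.43,0.03,0.03],[0.53,-0.43,0.03,0.03],[0.53,-0.43,0.03,0.03]], hand=0.7)

```text
clock: 0.52
eef_pos: [359.5, 461.4, 240.0]
tool_rot: [-0.0, 0.068, 0.998, -0.0]
force: [0.3, -0.1, -0.2]
grip_width: 59.9
gripper_force: 0.0
```

Emit:
move_arm(rows=[[0.37,-0.57,0,0],[0.37,-0.57,0,0],[0.37,-0.57,0,0],[0.37,-0.57,0,0],[0.37,-0.57,0,0]])

```text
clock: 0.93
eef_pos: [469.9, 289.6, 240.1]
tool_rot: [-0.0, 0.068, 0.998, -0.0]
force: [0.7, -0.4, -0.4]
grip_width: 60.2
gripper_force: 0.0
```

Emit:
move_arm(rows=[[0.17,-0.67,0,0],[0.17,-0.67,0,0],[0.17,-0.67,0,0],[0.17,-0.67,0,0],[0.17,-0.67,0,0]])

```text
clock: 1.35
eef_pos: [519.7, 89.2, 240.1]
tool_rot: [-0.0, 0.068, 0.998, -0.0]
force: [1.4, 1.2, 0.0]
grip_width: 59.8
gripper_force: 0.0
```

Emit:
move_arm(rows=[[0.1,-0.67,0,0],[0.1,-0.67,0,0],[0.1,-0.67,0,0],[0.1,-0.67,0,0],[0.1,-0.67,0,0]])

```text
clock: 1.77
eef_pos: [549.4, -112.5, 240.2]
tool_rot: [-0.0, 0.068, 0.998, -0.0]
force: [1.0, -0.3, 0.7]
grip_width: 60.0
gripper_force: 0.0
```

Emit:
move_arm(rows=[[0.163,-0.42,0,0],[0.163,-0.42,0,0],[0.163,-0.42,0,0],[0.163,-0.42,0,0],[0.163,-0.42,0,0]])

```text
clock: 2.18
eef_pos: [597.7, -240.4, 238.8]
tool_rot: [-0.001, 0.071, 0.997, -0.001]
force: [-0.4, -0.0, -0.3]
grip_width: 60.2
gripper_force: 0.0
```

```bash
python3 - <<'E'
from h import *
s=ctrl.sense();c=ctrl.get_calibration("wrist");im=ctrl.grab_frame("wrist");cv2.imwrite("pics/w1.png",im)
import pickle;pickle.dump(c,open("w1.pkl","wb"))
print(s['eef_pos'],s['qpos'])
def proj(p):
    q=np.array(c['view'])@[*p,1];return q[0]/q[2]*c['fx']+c['cx'],q[1]/q[2]*c['fy']+c['cy']
print(proj((525,-230,106)),proj((598,-240,106)))
E
```

```text
[ 597.69971269 -240.38601301  238.82464338] [-0.0303923   0.45855867  0.53550891  1.31496223 -0.22678096  1.43029108
  1.92042782]
(np.float64(257.9890123646797), np.float64(108.06537647835742)) (np.float64(258.2321990216168), np.float64(180.19807990603272))
```

View pics/w1.png

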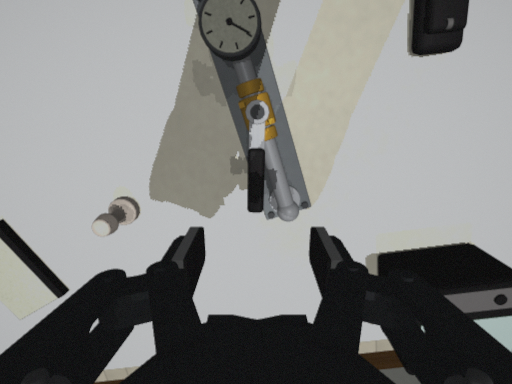

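The wrist view shows the stem at (257,111) and the sleeve centre at (256,180), within 3 px of prediction. Descending to straddle the sleeve, then narrowing the gap.

Emit:
move_arm(rows=[[0,0,-0.13,0],[0,0,-0.26,0],[0,0,-0.39,0],[0,0,-0.515,0],[0,0,-0.515,0]])

```text
clock: 2.65
eef_pos: [594.2, -230.8, 77.5]
tool_rot: [-0.006, 0.066, 0.998, 0.002]
force: [-1.5, 1.1, -1.6]
grip_width: 59.6
gripper_force: 0.0
```

Emit:
move_arm(rows=[[0,0,0,0],[0,0,0,0],[0,0,0,0],[0,0,0,0]], hand=0.27, squeeze=20)

```text
clock: 2.98
eef_pos: [600.3, -237.8, 89.5]
tool_rot: [0.003, 0.068, 0.998, -0.002]
force: [0.1, -4.9, 1.6]
grip_width: 23.0
gripper_force: 2.5
```

```bash
python3 - <<'E'
import numpy as np
S=np.array([525,-230.]);p0=S+75*np.array([np.cos(np.radians(-8)),np.sin(np.radians(-8))]);p0=np.array([598,-240.4])
for a in range(-15,-90,-7):
    r=np.radians(a);p=S+74*np.array([np.cos(r),np.sin(r)]);print(a,p.round(1),((p-p0)/300).round(3),round((a+8)/360,4))
E
```

```text
-15 [ 596.5 -249.2] [-0.005 -0.029] -0.0194
-22 [ 593.6 -257.7] [-0.015 -0.058] -0.0389
-29 [ 589.7 -265.9] [-0.028 -0.085] -0.0583
-36 [ 584.9 -273.5] [-0.044 -0.11 ] -0.0778
-43 [ 579.1 -280.5] [-0.063 -0.134] -0.0972
-50 [ 572.6 -286.7] [-0.085 -0.154] -0.1167
-57 [ 565.3 -292.1] [-0.109 -0.172] -0.1361
-64 [ 557.4 -296.5] [-0.135 -0.187] -0.1556
-71 [ 549.1 -300. ] [-0.163 -0.199] -0.175
-78 [ 540.4 -302.4] [-0.192 -0.207] -0.1944
-85 [ 531.4 -303.7] [-0.222 -0.211] -0.2139
```

Emit:
move_arm(rows=[[0,0,0,0],[0,0,0,0],[0,0,0,0],[0,0,0,0]])

```text
clock: 3.32
eef_pos: [599.9, -237.7, 88.5]
tool_rot: [0.002, 0.068, 0.998, -0.001]
force: [0.1, -6.3, 3.1]
grip_width: 22.8
gripper_force: 2.8
```

Emit:
move_arm(rows=[[-0.003,-0.015,-0.01,-0.01],[-0.005,-0.029,-0.01,-0.0194],[-0.01,-0.044,-0.01,-0.029],[-0.015,-0.058,-0.01,-0.039],[-0.015,-0.058,-0.01,-0.039]])

```text
clock: 3.73
eef_pos: [596.3, -250.7, 84.3]
tool_rot: [0.002, 0.19, 0.982, 0.002]
force: [3.3, 2.3, -0.4]
grip_width: 23.0
gripper_force: 1.8
```

Emit:
move_arm(rows=[[-0.013,-0.027,0,-0.019],[-0.02,-0.04,0,-0.029],[-0.029,-0.052,0,-0.039],[-0.048,-0.076,0,-0.058],[-0.048,-0.076,0,-0.058]])

```text
clock: 4.15
eef_pos: [582.4, -274.7, 84.7]
tool_rot: [0.002, 0.366, 0.93, 0.001]
force: [5.0, 1.2, -0.9]
grip_width: 22.9
gripper_force: 2.7
```

Emit:
move_arm(rows=[[-0.022,-0.02,0,-0.019],[-0.034,-0.03,0,-0.029],[-0.046,-0.038,0,-0.039],[-0.072,-0.053,0,-0.058],[-0.072,-0.053,0,-0.058]])

```text
clock: 4.57
eef_pos: [560.5, -291.1, 84.8]
tool_rot: [0.002, 0.529, 0.849, 0.002]
force: [5.9, -1.1, -0.4]
grip_width: 23.0
gripper_force: 2.2
```

Emit:
move_arm(rows=[[-0.014,-0.006,0,-0.01],[-0.028,-0.012,0,-0.019],[-0.042,-0.016,0,-0.029],[-0.057,-0.02,0,-0.039],[-0.087,-0.024,0,-0.042]])

```text
clock: 4.98
eef_pos: [537.0, -298.3, 85.1]
tool_rot: [0.004, 0.634, 0.773, 0.002]
force: [35.0, -1.0, -6.3]
grip_width: 23.2
gripper_force: 20.9
```

Emit:
move_arm(rows=[[0,0,0,0],[0,0,0,0],[0,0,0,0]])

```text
clock: 5.23
eef_pos: [537.7, -298.1, 85.5]
tool_rot: [0.005, 0.633, 0.775, 0.003]
force: [14.0, -2.9, -3.1]
grip_width: 23.3
gripper_force: 6.6
```

```bash
python3 - <<'E'
from h import *
im=ctrl.grab_frame("top");cv2.imwrite("pics/t1.png",cv2.resize(im[120:310,300:500],None,fx=3,fy=3,interpolation=cv2.INTER_CUBIC))
E
```

```text
(no output)
```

View pics/t1.png

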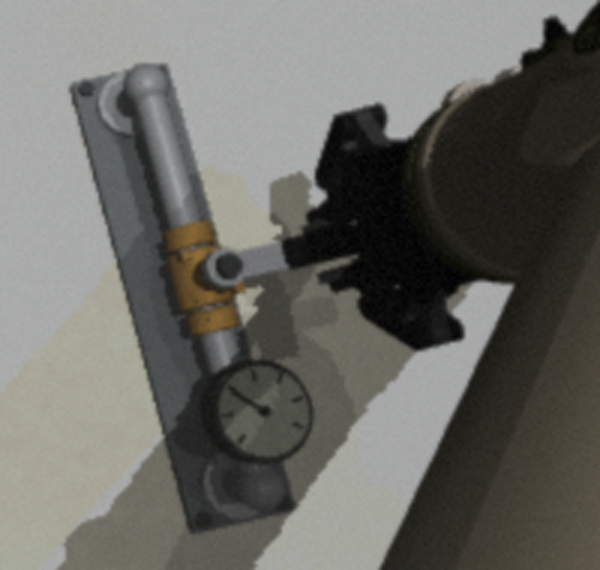

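The lever now lies square to the pipe, from crop (229,265) to (350,240), and the force spike shows it reached its stop. I'll unload, open and rise.

Emit:
move_arm(rows=[[0.02,0.003,0,0],[0.02,0.003,0,0],[0.02,0.003,0,0]], hand=0.6)

```text
clock: 5.53
eef_pos: [538.6, -297.3, 83.2]
tool_rot: [-0.0, 0.633, 0.774, 0.0]
force: [-0.1, 0.2, 0.5]
grip_width: 51.2
gripper_force: 0.0
```

Emit:
move_arm(rows=[[0,0,0,0],[0,0,0.1,0],[0,0,0.2,0],[0,0,0.3,0],[0,0,0.4,0]])

```text
clock: 5.95
eef_pos: [537.2, -298.0, 204.0]
tool_rot: [-0.001, 0.634, 0.773, -0.0]
force: [0.5, -0.7, 0.3]
grip_width: 51.1
gripper_force: 0.0
```

Emit:
move_arm(rows=[[0.1,0.1,0.1,0],[0.1,0.2,0.1,0],[0.1,0.33,0.1,0],[0.1,0.46,0.1,0],[0.1,0.6,0.1,0]])

```text
clock: 6.37
eef_pos: [567.4, -117.5, 232.9]
tool_rot: [-0.0, 0.635, 0.773, -0.0]
force: [1.2, -0.4, -0.3]
grip_width: 51.1
gripper_force: 0.0
```

Emit:
move_arm(rows=[[0,0.13,0,0],[0,0.2,0,0],[0,0.2,0,0],[0,0.2,0,0],[0,0.2,0,0]])

```text
clock: 6.78
eef_pos: [567.7, -59.4, 232.9]
tool_rot: [0.0, 0.634, 0.773, -0.0]
force: [-0.6, -1.6, -0.5]
grip_width: 51.3
gripper_force: 0.0
```

```bash
python3 - <<'E'
from h import *
im=ctrl.grab_frame("top");cv2.imwrite("pics/t2.png",im)
c=ctrl.get_calibration("top");r=sleeve(im,385,180,435,230);print(r)
w=np.array([ray(c,p,104) for p in cv2.boxPoints(r)]);print(w.round(),w.mean(0).round())
d=w.mean(0)-[525,-230];print(np.degrees(np.arctan2(d[1],d[0])))
E
```

```text
Traceback (most recent call last):
  File "h.py", line 9, in sleeve
    k=max(cv2.findContours(m,cv2.RETR_EXTERNAL,cv2.CHAIN_APPROX_NONE)[0],key=cv2.contourArea)
ValueError: max() iterable argument is empty
```

View pics/t2.png

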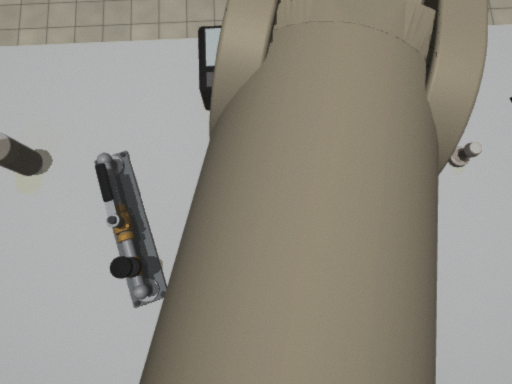

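The arm hides the gauge line in the top view; the filter lever at (104,182) is unchanged. I'll move further left and measure again.

Emit:
move_arm(rows=[[0,0.13,0,0],[0,0.26,0,0],[-0.05,0.39,0,0],[-0.05,0.52,0,0],[-0.1,0.6,0,0]])

```text
clock: 7.25
eef_pos: [538.6, 124.7, 232.5]
tool_rot: [0.0, 0.633, 0.774, 0.0]
force: [-0.2, 2.1, 1.0]
grip_width: 51.6
gripper_force: 0.0
```

Emit:
move_arm(rows=[[0,0.1,0,0],[0,0.2,0,0],[0,0.3,0,0],[0,0.3,0,0],[0,0.3,0,0]])

```text
clock: 7.67
eef_pos: [538.2, 212.3, 232.3]
tool_rot: [0.0, 0.633, 0.774, -0.001]
force: [0.2, -0.9, -0.6]
grip_width: 51.3
gripper_force: 0.0
```

```bash
python3 - <<'E'
from h import *
im=ctrl.grab_frame("top");cv2.imwrite("pics/t3.png",im)
c=ctrl.get_calibration("top");r=sleeve(im,385,180,435,230);print(r)
w=np.array([ray(c,p,104) for p in cv2.boxPoints(r)]);print(w.round(),w.mean(0).round())
d=w.mean(0)-[525,-230];print(np.degrees(np.arctan2(d[1],d[0])))
E
```

```text
((413.59503173828125, 200.32191467285156), (9.016901016235352, 38.34696960449219), 76.4295654296875)
[[ 540. -265.]
 [ 553. -333.]
 [ 538. -335.]
 [ 525. -267.]] [ 539. -300.]
-78.65856615600329
```

View pics/t3.png

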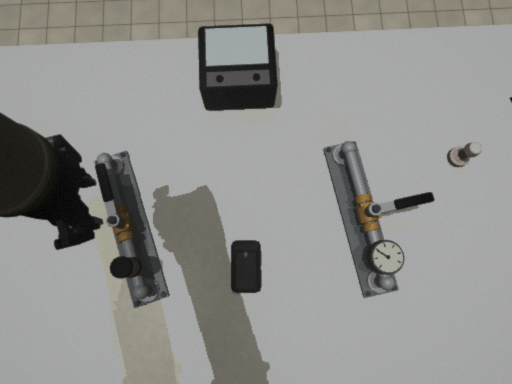

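The gauge lever runs from (376,210) to (433,197), at -78.7° against a shut direction of -79°. The filter lever is unchanged, and the gripper hangs free at z = 232.

```bash
python3 -c "
from workcell import ctrl
print(ctrl.sign_off())"
```

```text
the job is handed in; nothing more can be done
None
```

The gauge-line lever is shut against its stop, square to the pipe (measured at -78.7° against an expected -79°); the filter-line lever looks unmoved, the arm is clear, and the job is handed in at about 8 s of the 35 s, with no verdict returned.

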